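Clear the dessert cover and set out the jars

TASK

Tidy up for the office dessert round: first put away every stapler, tape dispenser and hole punch left lying on the clear cover or on a coaster, each standing on its base on the floor of the grey letter tray. Only when the cover is clear, lift it off the board and set it aside, and stand each dessert jar upright, wholly on a coaster, one jar to a coaster (any coaster; one may stay empty). When all jars are out, put the empty cover back squarely over the board, wholly on it, and leave the other things on the desk alone.

Things in the scene. Friction and masses are not known exactly. Their poses are not given: they have to be found in the camera images.
- board: flat light-wood cake board, 340 (x) by 190 (y) by 10 mm thick, fixed to the desk, on the robot's left or right (the tray is on the other side), its long side roughly along world x. Origin: centre of its underside; its top is at z = 0.010.
- cover: loose clear plastic cover, a box open below, 300 (x) by 150 (y) by 100 mm high, walls and top 4 mm, 0.35 kg, grey bar handle mid-top. It stands on the board over the jars; stapler and tape dispenser lie across the ends of its top. Origin: centre of its lower rim plane; x along its length (either way round is good); top at z = 0.100, handle top at 0.132 in its frame.
- cover_grip (a point): point to grip on the cover's handle: a bar 70 mm long along the cover's x, 16 mm wide along y, rising 32 mm above the top; this point is on its axis, 18 mm above the cover's top (118 mm above its lower rim). The desk between board and tray, nearer the robot than the coasters and the notes, is free (about 340 mm in y, 0.35 to 0.51 m from the robot in x): room to set the cover down turned crosswise.
- tray: grey plastic open letter tray, 340 (x) by 210 (y) by 30 mm high outside, walls and floor 5 mm thick, fixed to the desk across from the board, empty at the start. Origin: centre of its underside; its inner floor is at z = 0.005.
- coaster_a: round cork coaster, 106 mm diameter, 6 mm thick, fixed to the desk, one of three alike in a row across the desk beyond the middle; the hole punch, if there, stands on coaster_a. Origin: centre of its underside.
- coaster_b: round cork coaster, 106 mm diameter, 6 mm thick, fixed to the desk, one of three alike in a row across the desk beyond the middle; the hole punch, if there, stands on coaster_a. Origin: centre of its underside.
- coaster_c: round cork coaster, 106 mm diameter, 6 mm thick, fixed to the desk, one of three alike in a row across the desk beyond the middle; the hole punch, if there, stands on coaster_a. Origin: centre of its underside.
- jar_a: closed low amber glass dessert jar, heavy-bottomed, with a white label band and a steel cap, 66 mm diameter, 60 mm tall, 0.22 kg, one of up to three alike (None if not there at this start), standing under the cover at the start. Origin: centre of its underside; z up its axis.
- jar_b: closed low amber glass dessert jar, heavy-bottomed, with a white label band and a steel cap, 66 mm diameter, 60 mm tall, 0.22 kg, one of up to three alike (None if not there at this start), standing under the cover at the start. Origin: centre of its underside; z up its axis.
- jar_c: closed low amber glass dessert jar, heavy-bottomed, with a white label band and a steel cap, 66 mm diameter, 60 mm tall, 0.22 kg, one of up to three alike (None if not there at this start), standing under the cover at the start. Origin: centre of its underside; z up its axis.
- stapler: loose black and dark-steel stapler, 140 (x, its length) by 36 (y) by 50 mm high, 0.22 kg; base 10 mm thick, arm above 32 mm wide, 24 to 50 mm high; grasp across y over its middle. It lies across one end of the cover's top, about 100 mm from the handle's middle, or is not there (None). Origin: centre of its underside.
- tape: loose black tape dispenser, 130 (x, its length) by 54 (y) mm, body 36 mm high, a tape roll 26 mm wide standing up to 74 mm, 0.4 kg; grasp across y on the body, at its middle. It lies across the other end of the cover's top, about 105 mm from the handle's middle, or is not there (None). Origin: centre of its underside.
- punch: loose grey hole punch, 110 (x, its length) by 56 (y) by 54 mm high, 0.35 kg; base 12 mm thick, body 48 mm wide, 12 to 42 mm high, steel press bar 46 mm wide on top; grasp across y on the body, at its middle. It stands on coaster_a or is not there (None). Origin: centre of its underside.
- mug: white ceramic mug with a handle, 76 mm diameter, 90 mm tall (a bystander: leave it where it is). Origin: centre of its underside.
- calculator: black pocket calculator, 130 by 75 by 16 mm (a bystander: leave it where it is). Origin: centre of its underside.
- notes: block of white paper notes, 50 by 50 by 20 mm (a bystander: leave it where it is). Origin: centre of its underside.
- glue: white upright glue stick, 26 mm diameter, 85 mm tall (a bystander: leave it where it is). Origin: centre of its underside.
- pencup: black pen cup, 72 mm diameter, 90 mm tall, with pens to 150 mm (a bystander: leave it where it is). Origin: centre of its underside.
- phone: black mobile phone, 148 by 72 by 10 mm, lying flat (a bystander: leave it where it is). Origin: centre of its underside.
- mouse: black computer mouse, 100 by 58 by 32 mm (a bystander: leave it where it is). Origin: centre of its underside.
Things that resemble listed ones, but are neither listed nor needed, are in the scene too. Leave any pink look-alike of the punch alone.

How it is judged (in metres and radians):
On the way, in this order (a step that is already met when the one before it is completed fails the run):
1. every stapler, tape dispenser and hole punch there is stands on its base in the tray, the cover still over the board (x of stapler in the frame of tray between -0.155 and 0.155 m and y of stapler in the frame of tray between -0.09 and 0.09 m and z of each of stapler, tape, punch in the frame of tray below 0.015 m and angle between each of stapler, tape, punch's own z axis and vertical below 0.15 rad and linear speed of each of stapler, tape, punch below 0.03 m/s and x of tape in the frame of tray between -0.155 and 0.155 m and y of tape in the frame of tray between -0.09 and 0.09 m and x of punch in the frame of tray between -0.155 and 0.155 m and y of punch in the frame of tray between -0.09 and 0.09 m and horizontal distance between cover and board below 0.08 m), for 0.2 s.
2. the cover is off the board, more than 150 mm aside (horizontal distance between cover and board above 0.15 m), for 0.2 s.
3. every jar stands on a coaster, the cover still aside (((horizontal distance between jar_a and coaster_a below 0.02 m and z of jar_a in the frame of coaster_a below 0.012 m) or (horizontal distance between jar_a and coaster_b below 0.02 m and z of jar_a in the frame of coaster_b below 0.012 m) or (horizontal distance between jar_a and coaster_c below 0.02 m and z of jar_a in the frame of coaster_c below 0.012 m)) and angle between each of jar_a, jar_b, jar_c's own z axis and vertical below 0.15 rad and linear speed of each of jar_a, jar_b, jar_c below 0.03 m/s and ((horizontal distance between jar_b and coaster_a below 0.02 m and z of jar_b in the frame of coaster_a below 0.012 m) or (horizontal distance between jar_b and coaster_b below 0.02 m and z of jar_b in the frame of coaster_b below 0.012 m) or (horizontal distance between jar_b and coaster_c below 0.02 m and z of jar_b in the frame of coaster_c below 0.012 m)) and ((horizontal distance between jar_c and coaster_a below 0.02 m and z of jar_c in the frame of coaster_a below 0.012 m) or (horizontal distance between jar_c and coaster_b below 0.02 m and z of jar_c in the frame of coaster_b below 0.012 m) or (horizontal distance between jar_c and coaster_c below 0.02 m and z of jar_c in the frame of coaster_c below 0.012 m)) and horizontal distance between cover and board above 0.1 m), for 0.2 s.
At the end, for the whole second after the job is handed in: Stapler, tape dispenser, punch (those there) on their bases on the tray floor; each jar upright on a coaster, centres within 20 mm; cover flat on the board, centres within 20 mm, turned under 0.15 rad (either way round); tilts under 0.15 rad, all at rest (x of stapler in the frame of tray between -0.155 and 0.155 m and y of stapler in the frame of tray between -0.09 and 0.09 m and z of each of stapler, tape, punch in the frame of tray below 0.015 m and angle between each of stapler, tape, punch, jar_a, jar_b, jar_c's own z axis and vertical below 0.15 rad and linear speed of each of stapler, tape, punch, jar_a, jar_b, jar_c, cover below 0.03 m/s and x of tape in the frame of tray between -0.155 and 0.155 m and y of tape in the frame of tray between -0.09 and 0.09 m and x of punch in the frame of tray between -0.155 and 0.155 m and y of punch in the frame of tray between -0.09 and 0.09 m and ((horizontal distance between jar_a and coaster_a below 0.02 m and z of jar_a in the frame of coaster_a below 0.012 m) or (horizontal distance between jar_a and coaster_b below 0.02 m and z of jar_a in the frame of coaster_b below 0.012 m) or (horizontal distance between jar_a and coaster_c below 0.02 m and z of jar_a in the frame of coaster_c below 0.012 m)) and ((horizontal distance between jar_b and coaster_a below 0.02 m and z of jar_b in the frame of coaster_a below 0.012 m) or (horizontal distance between jar_b and coaster_b below 0.02 m and z of jar_b in the frame of coaster_b below 0.012 m) or (horizontal distance between jar_b and coaster_c below 0.02 m and z of jar_b in the frame of coaster_c below 0.012 m)) and ((horizontal distance between jar_c and coaster_a below 0.02 m and z of jar_c in the frame of coaster_a below 0.012 m) or (horizontal distance between jar_c and coaster_b below 0.02 m and z of jar_c in the frame of coaster_b below 0.012 m) or (horizontal distance between jar_c and coaster_c below 0.02 m and z of jar_c in the frame of coaster_c below 0.012 m)) and horizontal distance between cover and board below 0.02 m and angle between the x axis of cover and the x axis of board, either way round below 0.15 rad and z of cover in the frame of board between 0.004 and 0.016 m and angle between cover's own z axis and vertical below 0.1 rad); the robot touches nothing.
It fails at once if a bystander is moved more than 40 mm (distance of any of mug, calculator, notes, glue, pencup, phone, mouse from where it was at the start of the episode above 0.04 m).
It fails at once if the cover is lifted with something still on it (height (world z) of cover above 0.05 m and ((x of stapler in the frame of cover between -0.16 and 0.16 m and y of stapler in the frame of cover between -0.09 and 0.09 m and z of stapler in the frame of cover between 0.08 and 0.125 m) or (x of tape in the frame of cover between -0.16 and 0.16 m and y of tape in the frame of cover between -0.09 and 0.09 m and z of tape in the frame of cover between 0.08 and 0.125 m) or (x of punch in the frame of cover between -0.16 and 0.16 m and y of punch in the frame of cover between -0.09 and 0.09 m and z of punch in the frame of cover between 0.08 and 0.125 m))).
Of stapler, tape, punch only 2 to 3 are there at a start; the rules pass over those that are not, and their reading is None.
Of jar_a, jar_b, jar_c only 2 to 3 are there at a start; the rules pass over those that are not, and their reading is None.
At some moment in a run one of punch, jar_a, jar_b, jar_c may be knocked a few centimetres aside while the robot is not near it.
It also fails if it takes over 210 s, if anything falls off the work surface, if the arm or the gripper's body presses on something with over 40 N, if the wrist force passes 120 N, or if a joint passes its speed limit or range.

ROBOT

A 6-joint arm with a two-finger parallel gripper is mounted at the origin on the work surface. World frame = base frame: x ahead of the robot, y to its left, z up, the work surface at z = 0. Lengths are in mm, angles in rad, forces in N, time in s.
With the tool pointing down it reaches from about 275 to 725 mm from the base axis. Payload 15.9 kg.
Tool frame: the origin (TCP) lies midway between the tips of the shut fingers; the grasp point (between the pads) lies 19 mm behind it; z points along the fingers, y is the direction in which the jaws open and shut (so a half turn about z gives the same grasp; the last joint's range is limited). The gripper opens to 85 mm and grips with 20 to 120 N. Pads are 22 mm wide; open, the fingers measure 114 mm over their backs; the gripper's body (76 mm by 85 mm) begins 54 mm behind the grasp point. The pads swing forward as they close: fully open they stand 13 mm farther back than shut.
Start: joints at [-1.283, 0.213, -0.034, 1.323, 0, 1.571], TCP at [141.916, -479.422, 231.306] pointing down, gripper open.
Joint ranges: [-2.98, 2.98], [-0.74, 1.72], [-1.14, 1.35], [-2.1, 2.04], [-1.57, 1.44], [-3.14, 3.14]. Speed limits (rad/s): [1.89, 1.89, 2.39, 2.57, 3.14, 3.14].

INTERFACE

Orientations are given as a rotation vector (axis times angle).
In Python, from bench import env, cams gives the robot as it stands. The module is installed in compiled form; this text tells all that it offers. Calls block until the motion is done:
- env.move_ptp(position, orientation): joint-space move of the TCP to a pose.
- env.movel(position, rot=None, feed=150): straight line of the TCP; rot=None keeps the orientation; feed is the mean speed in mm/s.
- env.move_j(angles): joint-space move.
- env.move_gripper(opening, strength=None): opening from 0.0 (shut) to 1.0 (fully open); strength is the grip in N (None keeps the last); returns when the fingers have stopped.
- env.sleep(seconds).
- env.ik(position, orientation): joint angles nearest the present ones, or None.
- env.observe(): the state.
- cams.grab_frame(name): name is "scene" or "side" or "wrist"; returns a dict with "pixels" (420x560x3 uint8, red, green, blue), "mtx" (3x3 intrinsics, pixels), "rvec" (rotation vector, rad) and "tvec" (3), from world to camera coordinates, as OpenCV has them; the wrist camera has in their place "mount" (4x4, takes a point from camera to tool coordinates, whose origin is the TCP and whose axes are the flange's). Camera axes: x right, y down, z forward; pixel columns grow to the right and rows downward; lengths in mm; the calibration is good to about 2 mm. A picture is of the moment at which its call begins: read the wrist's pose just before it. There is no depth.
A pose or a line that the arm cannot do raises env.IKError and nothing moves.
- env.hand_in(): hands the job in, once; it reports no verdict.
The state is a dict: "clock": time; "qpos": joint angles; "joint_vel": joint speeds; "joint_torque": joint torques, N m; "position": TCP position; "ee_rot": TCP orientation; "force": force on the tool from outside, world axes, zero at the start; "torque": the same for the moment, N m; "gripper_width": opening from 0.0 (shut) to 1.0 (fully open).
Only numpy, scipy, OpenCV 4.12 (cv2) and the standard library are available. Lean on these libraries where they do the work, as an engineer would, in place of code of your own. Each camera call takes 0.05 s, during which the arm holds its last target. There are 200 camera calls.

## Working session

There is one attempt and no reset: what is moved stays moved. The work goes in short steps, each a Python script; the robot and the scene stay as the last script left them, time stands still between calls to the robot, and variables do not carry over. Pictures are saved under pics/ and viewed, about 12 in all and at most 16, crops included, and the job is handed in when it is done.

```bash
mkdir -p pics; cat > h.py <<'E'
import numpy as np, cv2
from bench import env, cams
from scipy.spatial.transform import Rotation as R
def save(f,name,crop=None,scale=1):
    im=f["pixels"][:,:,::-1]
    if crop: im=im[crop[1]:crop[3],crop[0]:crop[2]]
    cv2.imwrite("pics/"+name,cv2.resize(im,None,fx=scale,fy=scale,interpolation=cv2.INTER_CUBIC))
def fixed(f,uv,z):
    Rm=cv2.Rodrigues(np.array(f["rvec"],float))[0]; t=np.array(f["tvec"],float).ravel()
    K=np.array(f["mtx"]); d=Rm.T@np.linalg.inv(K)@np.array([uv[0],uv[1],1.]); o=-Rm.T@t
    return o+d*(z-o[2])/d[2]
def proj(f,P):
    return cv2.projectPoints(np.array(P,float).reshape(-1,3),np.array(f["rvec"],float),np.array(f["tvec"],float),np.array(f["mtx"]),None)[0].reshape(-1,2)
def wrist(name=None):
    s=env.observe(); f=cams.grab_frame("wrist"); f=dict(f)
    T=np.eye(4); T[:3,:3]=R.from_rotvec(s["ee_rot"]).as_matrix(); T[:3,3]=s["position"]
    W=np.linalg.inv(T@np.array(f["mount"])); f["rvec"]=cv2.Rodrigues(W[:3,:3])[0]; f["tvec"]=W[:3,3]
    if name: save(f,name)
    return f
def down(jaw):  # tool pointing down with jaw (tool y) along world angle jaw (rad)
    y=np.array([np.cos(jaw),np.sin(jaw),0]); z=np.array([0,0,-1.]); x=np.cross(y,z)
    return R.from_matrix(np.c_[x,y,z]).as_rotvec()
E
python3 - <<'E'
from h import *
for n in ("scene","side"):
    f=cams.grab_frame(n); save(f,n+"0.png",scale=1.42)
    Rm=cv2.Rodrigues(np.array(f["rvec"],float))[0]; print(n,-Rm.T@np.array(f["tvec"]).ravel(),np.array(f["mtx"])[0,0])
s=env.observe();print(s["clock"],s["ee_rot"],s["position"])
print(cams.grab_frame("wrist")["mount"],R.from_rotvec(s["ee_rot"]).as_matrix())
E
```

```text
scene [1366.71364064 -576.19309108  819.5283562 ] 472.660344659773
side [457.63169297 978.31708092 825.25259353] 478.4620907074241
0.1 [-3.10809058e+00 -4.50324364e-01  2.42236824e-04] [ 141.83697694 -479.12801368  230.85203098]
[[ 6.62082009e-04 -9.61264757e-01 -2.75625884e-01  7.09284465e+01]
 [ 9.99999780e-01  6.23763659e-04  2.26683504e-04  1.70566784e+00]
 [-4.59774534e-05 -2.75625973e-01  9.61264959e-01 -1.42929970e+02]
 [ 0.00000000e+00  0.00000000e+00  0.00000000e+00  1.00000000e+00]] [[ 9.58878304e-01  2.83817381e-01 -3.02979407e-04]
 [ 2.83817543e-01 -9.58877767e-01  1.01529911e-03]
 [-2.36068194e-06 -1.05953916e-03 -9.99999439e-01]]
```

View pics/scene0.png

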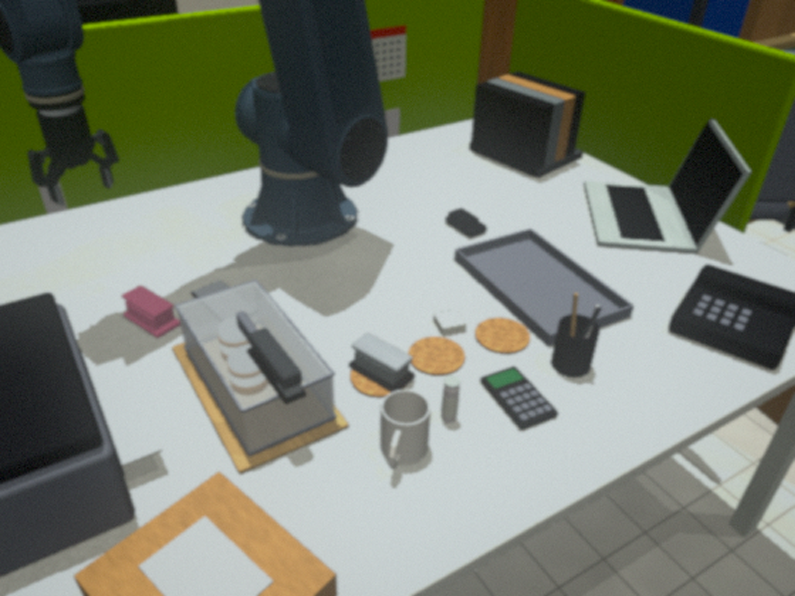

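View pics/side0.png

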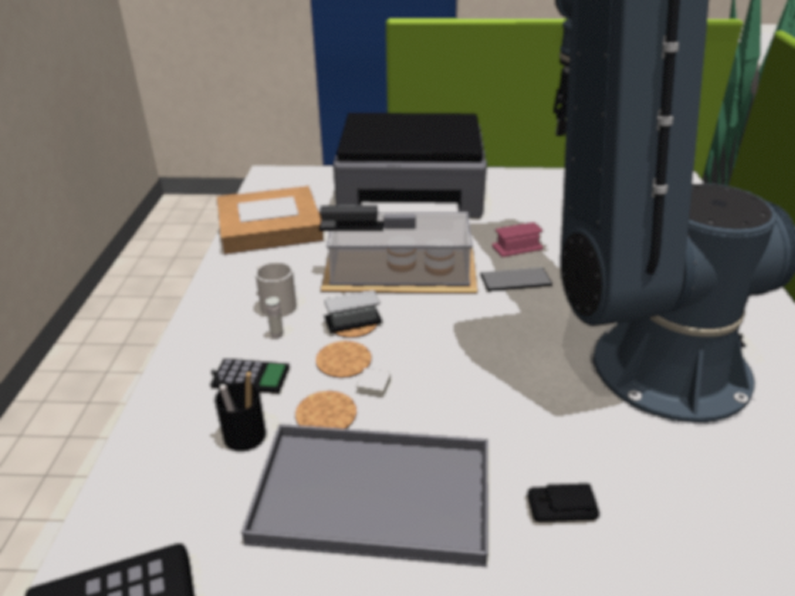

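Scene view: board and cover at (255,360), with the stapler on the far end of the cover. The punch is at (380,362) on the coaster nearest the board, the free coasters are at (437,355) and (502,335), and the tray is at (545,285). I see no tape dispenser, and two jars through the plastic. The pink look-alike is at (150,310). Next I'll compute coordinates.

```bash
python3 - <<'E'
from h import *
a=cams.grab_frame("scene"); b=cams.grab_frame("side")
def go(f,n,pts):
    for l,u,v,z in pts: print(n,l,fixed(f,(u/1.42,v/1.42),z).round()[:2])
go(a,"scene",[("bdR",347,422,10),("bdN",240,467,5),("coB",437,355,6),("coC",502,335,6),("tr1",456,255,30),("tr2",530,230,30),("tr3",632,308,30),("tr4",552,335,30),("st1",280,395,150),("st2",265,350,150),("punch",383,350,50),("cov1",178,317,110),("cov2",255,284,110),("cov3",332,377,110),("cov4",235,422,110),("notes",450,318,20),("mug",405,405,90),("glue",452,385,85)])
go(b,"side",[("bd",323,290,5),("bd",477,290,5),("coA",355,321,6),("coB",344,359,6),("coC",326,412,6),("t1",278,430,30),("t2",489,437,30),("t3",487,556,30),("t4",249,541,30),("st1",320,215,150),("st2",378,215,150),("punch",353,310,40),("notes",374,378,20)])
# look from above
for z in (420,380,340,300):
    for x in (480,520,450):
        q=env.ik([x,-230,z],down(np.pi/2)); print(x,z,None if q is None else np.round(q,2))
E
```

```text
scene bdR [ 680. -232.]
scene bdN [ 676. -414.]
scene coB [613.  -9.]
scene coC [627. 132.]
scene tr1 [380. 199.]
scene tr2 [377. 413.]
scene tr3 [712. 388.]
scene tr4 [696. 193.]
scene st1 [ 706. -349.]
scene st2 [ 605. -330.]
scene punch [ 595. -114.]
scene cov1 [ 404. -410.]
scene cov2 [ 377. -259.]
scene cov3 [ 671. -251.]
scene cov4 [ 685. -412.]
scene notes [548.  65.]
scene mug [ 762. -174.]
scene glue [758. -84.]
side bd [ 676. -228.]
side bd [ 345. -237.]
side coA [ 597. -117.]
side coB [606.   3.]
side coC [622. 144.]
side t1 [690. 211.]
side t2 [352. 216.]
side t3 [369. 431.]
side t4 [691. 418.]
side st1 [ 681. -297.]
side st2 [ 558. -300.]
side punch [ 598. -108.]
side notes [545.  70.]
480 420 [-0.45  0.37  0.67  1.87  0.   -0.45]
520 420 [-0.42  0.48  0.84  1.93  0.   -0.42]
450 420 [-0.47  0.3   0.57  1.84  0.   -0.47]
480 380 [-0.45  0.33  0.5   1.74  0.   -0.45]
520 380 [-0.42  0.42  0.64  1.78  0.   -0.42]
450 380 [-0.47  0.26  0.41  1.72  0.   -0.47]
480 340 [-0.45  0.3   0.35  1.62  0.   -0.45]
520 340 [-0.42  0.39  0.48  1.66  0.   -0.42]
450 340 [-0.47  0.24  0.27  1.6   0.   -0.47]
480 300 [-0.45  0.28  0.23  1.52  0.   -0.45]
520 300 [-0.42  0.37  0.35  1.55  0.   -0.42]
450 300 [-0.47  0.23  0.15  1.5   0.   -0.47]
```

```bash
python3 - <<'E'
from h import *
import pickle
env.move_ptp([470,-310,420],down(np.pi/2)); f1=wrist(); 
env.move_ptp([500,40,420],down(np.pi/2)); f2=wrist()
save(f1,"w1.png",scale=1.42); save(f2,"w2.png",scale=1.42)
pickle.dump((f1,f2),open("w.pkl","wb")); print(env.observe()["clock"])
E
```

```text
3.5417
```

View pics/w1.png

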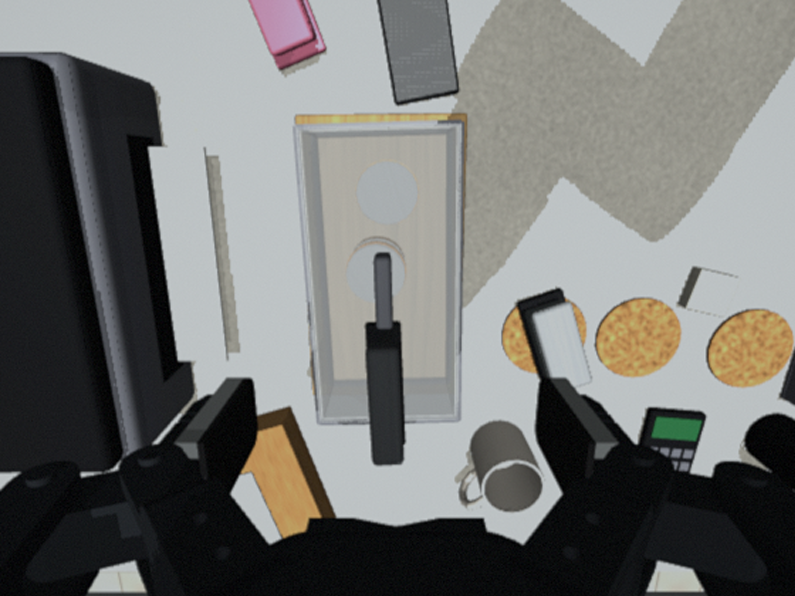

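View pics/w2.png

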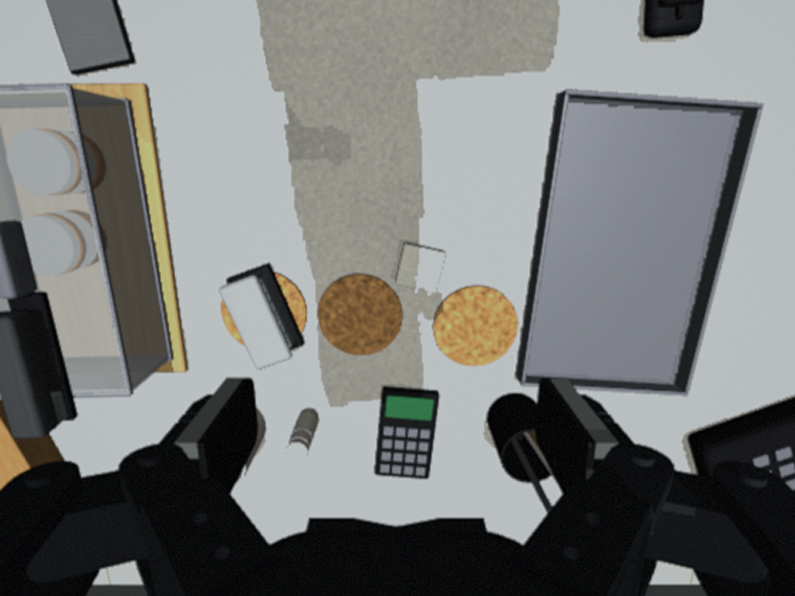

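w1 shows the cover outline (296–466 × 122–422), two jar caps at (387,193) and (376,268), the handle at (384,290) and the stapler from (384,322) to (388,463). w2 shows the punch at (262,318), coasters at (263,310), (361,315) and (476,325), and the tray corners (562,92), (762,105), (688,393), (519,384). There is no tape dispenser and no third jar.

```bash
python3 - <<'E'
from h import *
import pickle
f1,f2=pickle.load(open("w.pkl","rb"))
def go(f,n,pts):
    for l,u,v,z in pts: print(n,l,fixed(f,(u/1.42,v/1.42),z).round()[:2])
go(f1,"w1",[("cov NL",296,127,110),("cov NR",466,124,110),("cov FR",461,420,110),("cov FL",318,422,110),
("hnd near",384,254,142),("jar1",387,193,70),("jar2",376,268,70),
("st far L",373,463,160),("st far R",403,461,160),("st nearL",370,347,160),("st nearR",400,347,160),("st near bot",384,322,110),
("bd NL",297,114,10),("bd NR",467,114,10),
("coA",544,334,6),("coB",638,337,6),("coC",750,348,6)])
go(f2,"w2",[("bdN",150,86,10),("bdF",187,370,10),("covN",70,86,110),("covF",130,393,110),("coA",263,310,6),("coB",361,315,6),("coC",476,325,6),
("p1",222,288,54),("p2",256,276,54),("p3",293,355,54),("p4",260,368,54),("base1",230,278,12),("base2",270,265,12),("base3",303,342,12),
("tr",562,92,30),("tr",762,105,30),("tr",688,393,30),("tr",519,384,30),("notes",423,270,20),("pen",515,410,90),("mugtop",0,0,90)])
go(f1,"w1",[("pt1",532,312,54),("pt2",565,300,54),("pt3",591,380,54),("pt4",556,387,54),("mugtop",510,487,90),("mugbase",495,430,0)])
E
```

```text
w1 cov NL [ 367. -402.]
w1 cov NR [ 365. -248.]
w1 cov FR [ 664. -242.]
w1 cov FL [ 666. -396.]
w1 hnd near [ 478. -322.]
w1 jar1 [ 428. -321.]
w1 jar2 [ 506. -333.]
w1 st far L [ 682. -334.]
w1 st far R [ 680. -305.]
w1 st nearL [ 560. -335.]
w1 st nearR [ 560. -308.]
w1 st near bot [ 553. -324.]
w1 bd NL [ 347. -420.]
w1 bd NR [ 347. -234.]
w1 coA [ 604. -126.]
w1 coB [608.  -8.]
w1 coC [623. 136.]
w2 bdN [ 349. -227.]
w2 bdF [ 681. -228.]
w2 covN [ 364. -250.]
w2 covF [ 663. -243.]
w2 coA [ 603. -126.]
w2 coB [609.  -5.]
w2 coC [622. 138.]
w2 p1 [ 562. -156.]
w2 p2 [ 549. -117.]
w2 p3 [643. -82.]
w2 p4 [ 659. -121.]
w2 base1 [ 561. -161.]
w2 base2 [ 545. -112.]
w2 base3 [643. -78.]
w2 tr [358. 211.]
w2 tr [370. 422.]
w2 tr [703. 401.]
w2 tr [691. 190.]
w2 notes [549.  70.]
w2 pen [694. 171.]
w2 mugtop [ 291. -311.]
w1 pt1 [ 560. -158.]
w1 pt2 [ 546. -122.]
w1 pt3 [644. -82.]
w1 pt4 [ 653. -122.]
w1 mugtop [ 764. -178.]
w1 mugbase [ 743. -178.]
```

```bash
cat >> h.py <<'E'
def st(*m):
    s=env.observe(); print(*m,round(s["clock"],1),np.round(s["position"],1),"w",round(s["gripper_width"],3),"F",np.round(s["force"],1))
def pick(x,y,z,jaw,N=40,hi=280,width=1.0):
    env.move_gripper(width)
    env.move_ptp([x,y,hi],down(jaw)); env.movel([x,y,z+40],feed=250); env.movel([x,y,z],feed=80)
    env.move_gripper(0.0,N); env.sleep(.2); st("gripped")
    env.movel([x,y,z+15],feed=80); env.movel([x,y,hi],feed=250); st("lifted")
def place(x,y,z,jaw,hi=280,width=1.0,slow=40):
    env.move_ptp([x,y,hi],down(jaw)); st("above")
    env.movel([x,y,z+25],feed=250); env.movel([x,y,z],feed=slow); st("down"); 
    env.move_gripper(width); env.sleep(.2); env.movel([x,y,z+60],feed=150); env.movel([x,y,hi],feed=300); st("done")
E
python3 - <<'E'
from h import *
pick(618,-321,128,np.pi/2)
place(450,311,25,np.pi/2-.063)
env.move_ptp([540,-60,300],down(np.pi/2)); f=wrist("w3.png")
def go(f,pts):
    for l,u,v,z in pts: print(l,proj(f,[u,v,z]).round())
go(f,[("punch",602,-119,60),("b1",561,-161,18),("b2",545,-112,18),("b3",643,-78,18)])
E
```

```text
gripped 7.3 [ 618.1 -321.1  128.4] w 0.374 F [-1.2 -0.4  6.5]
lifted 8.5 [ 617.9 -321.   278.7] w 0.37 F [ 0.1 -1.1 -2.3]
above 10.8 [450.5 310.5 280. ] w 0.369 F [-0.5  0.5 -2.4]
down 12.7 [450.  311.   25.1] w 0.37 F [ 0.  -0.6 -1.5]
done 14.8 [449.8 310.8 278.5] w 1.002 F [ 0.1 -0.5 -0.6]
punch [[230. 228.]]
b1 [[201. 188.]]
b2 [[239. 176.]]
b3 [[266. 247.]]
```

View pics/w3.png

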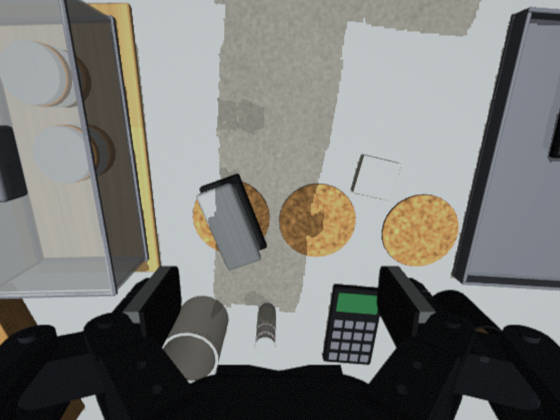

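The punch corners at (201,188), (239,176) and (266,247) match the projection, so I'll pick it.

```bash
python3 - <<'E'
from h import *
pick(602,-119,21,np.pi/2+.33)
place(612,300,24,np.pi/2-.063)
env.move_ptp([470,300,400],down(np.pi/2)); wrist("w4.png")
E
```

```text
gripped 19.3 [ 602.3 -119.1   21.6] w 0.551 F [-1.4 -0.2  6.5]
lifted 20.8 [ 601.6 -118.9  278.6] w 0.554 F [ 0.1  0.6 -5.1]
above 22.3 [612.4 299.  279.9] w 0.554 F [-0.3 -0.3 -4.5]
down 24.2 [612.1 300.1  24.1] w 0.558 F [ 0.4  0.4 -4.4]
done 26.4 [611.8 299.9 278.4] w 1.003 F [-0.   0.2 -0.4]
```

View pics/w4.png

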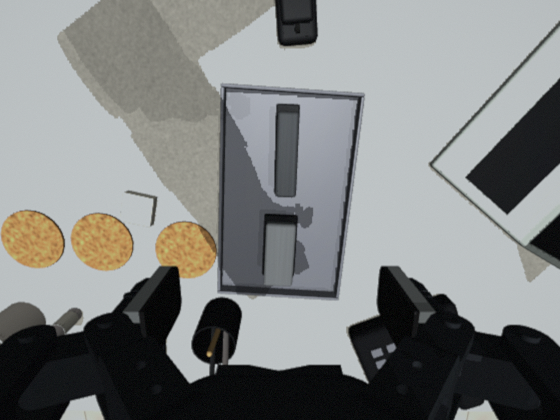

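Stapler (287,150) and punch (280,250) stand in the tray. Next is the cover.

```bash
python3 - <<'E'
from h import *
j=np.pi/2+.02
for a in (0,np.pi): print(env.ik([428,-5,103],down(a)), env.ik([428,-5,300],down(a)))
pick(515,-321,114,j,N=60,hi=300)
env.move_ptp([428,-5,300],down(np.pi)) ; st()
env.movel([428,-5,125],feed=200); env.movel([428,-5,105.5],feed=30); st("down")
env.move_gripper(1.0); env.sleep(.3); env.movel([428,-5,200]); env.movel([428,-5,300],feed=250)
env.move_ptp([430,-300,380],down(np.pi/2)); f=wrist(); save(f,"w5.png",scale=1.42)
import pickle; pickle.dump(f,open("w5.pkl","wb")); st()
E
```

```text
[-0.01168171  0.13612078 -0.46250402  0.97217153  0.          1.55911462] [-0.01168171  0.06251951 -0.03744086  1.47083595  0.          1.55911462]
[-0.01168171  0.13612078 -0.46250402  0.97217153  0.         -1.58247804] [-0.01168171  0.06251951 -0.03744086  1.47083595  0.         -1.58247804]
gripped 31.9 [ 515.  -321.1  114. ] w 0.177 F [ 0.1 -2.  -0.5]
lifted 33.1 [ 514.8 -320.9  298.6] w 0.175 F [ 0.3 -1.  -4.2]
34.3 [428.2  -5.5 299.7] w 0.179 F [ 0.8 -0.8 -3.8]
down 36.1 [428.1  -5.  105.6] w 0.174 F [-0.3 -0.2 -3.5]
39.7 [ 430.2 -299.   379.6] w 1.006 F [ 0.3  0.1 -0.2]
```

View pics/w5.png

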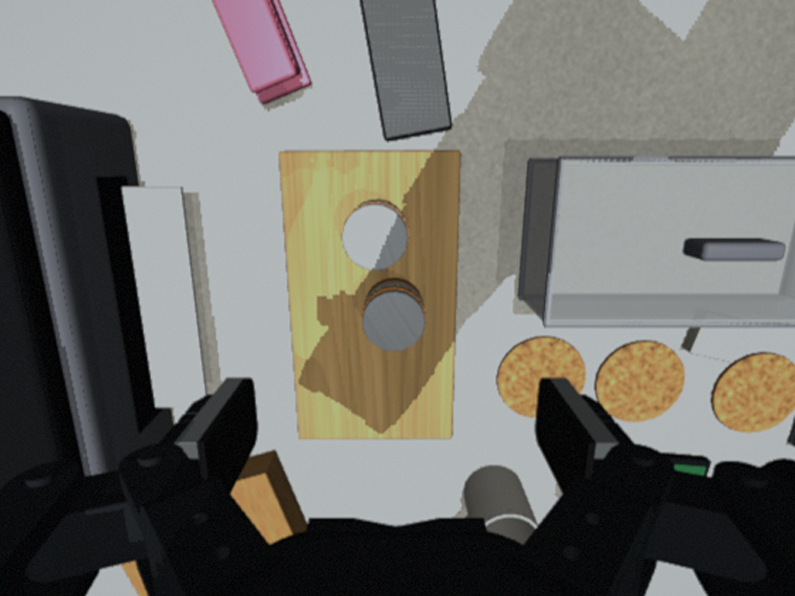

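The cover is off. Jar caps are at (375,237) and (393,319), board corners at (279,151), (461,151), (452,439) and (299,439). The cover stands aside at the right.

```bash
python3 - <<'E'
from h import *
import pickle
f=pickle.load(open("w5.pkl","rb"))
for l,u,v,z in [("bd",279,151,10),("bd",461,151,10),("bd",452,439,10),("bd",299,439,10),("jar1",375,237,70),("jar2",393,319,70),("coA",541,377,6),("coB",640,381,6),("coverNL",558,157,100),("FL",545,326,100)]:
    print(l,fixed(f,(u/1.42,v/1.42),z).round()[:2])
E
```

```text
bd [ 347. -421.]
bd [ 346. -233.]
bd [ 685. -230.]
bd [ 685. -419.]
jar1 [ 427. -320.]
jar2 [ 510. -303.]
coA [ 603. -126.]
coB [608.  -8.]
coverNL [ 354. -162.]
FL [ 507. -159.]
```

Jar 2 was knocked about 30 mm (now at (510,-303)). I'll use the fresh positions and move both jars.

```bash
python3 - <<'E'
from h import *
j=np.pi/2
pick(510,-303,24,j,N=35)
place(603,-126,20.8,j,slow=30)
pick(427,-320,24,j,N=35)
place(608.5,-7,20.8,j,slow=30)
env.move_ptp([520,-60,330],down(np.pi/2)); f=wrist("w6.png")
import pickle; pickle.dump(f,open("w6.pkl","wb"))
E
```

```text
gripped 42.7 [ 510.4 -303.1   24.8] w 0.761 F [-1.2  1.2  5.7]
lifted 44.1 [ 509.6 -302.8  278.7] w 0.764 F [-0.5  0.5 -2.6]
above 44.9 [ 602.8 -125.9  279.4] w 0.762 F [-0.6  0.7 -2.6]
down 47.0 [ 602.9 -126.    20.9] w 0.761 F [-2.1  1.1  1.5]
done 48.9 [ 602.7 -125.9  278.3] w 0.998 F [ 0.   0.  -0.7]
gripped 52.3 [ 427.4 -320.3   24.8] w 0.761 F [-1.5  0.1  5.8]
lifted 53.8 [ 426.6 -319.7  278.7] w 0.761 F [ 0.   0.7 -1.7]
above 55.2 [608.3  -8.1 280. ] w 0.764 F [-0.  -0.1 -1.7]
down 57.2 [608.4  -7.   20.9] w 0.765 F [-3.2  0.4  2.4]
done 59.1 [608.2  -7.  278.3] w 0.997 F [-0.6 -0.2 -0.3]
```

View pics/w6.png

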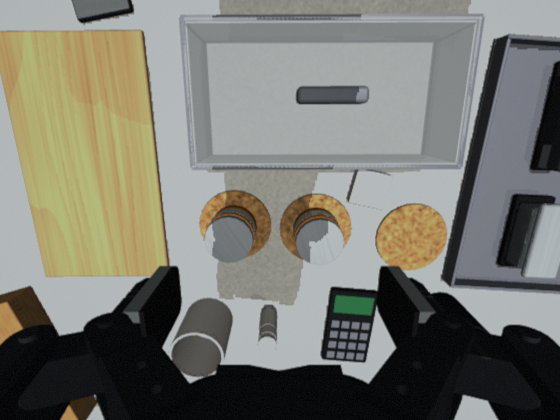

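The jars stand on coasters A and B, with caps at (228,240) and (319,241), the coasters around (235,226) and (316,226), and the handle at (332,95). I'll check the numbers and put the cover back.

```bash
python3 - <<'E'
from h import *
import pickle
f=pickle.load(open("w6.pkl","rb"))
for l,u,v,z in [("cap",229,240,66),("cap",319.5,241,66),("coA",235,226,6),("coB",316,226,6),("cNL",181,17,100),("cNR",482,16,100),("cFR",461,167,100),("cFL",191,167,100)]:
    print(l,fixed(f,(u,v),z).round()[:2])
P=[fixed(f,p,100)[:2] for p in [(181,17),(482,16),(461,167),(191,167)]]
print("centre",np.mean(P,0))
pick(428,-5,105,np.pi,N=60,hi=300)
env.move_ptp([515,-325,300],down(np.pi/2)); st()
env.movel([515,-325,135],feed=200); env.movel([515,-325,115.5],feed=30); st("down")
env.move_gripper(1.0); env.sleep(.3); env.movel([515,-325,200]); env.movel([515,-325,300],feed=250)
env.move_ptp([470,-270,420],down(np.pi/2)); f=wrist(); save(f,"w7.png",scale=1.42)
pickle.dump(f,open("w7.pkl","wb")); st()
E
```

```text
cap [ 605. -126.]
cap [606.  -8.]
coA [ 606. -126.]
coB [606.  -6.]
cNL [ 355. -159.]
cNR [354. 141.]
cFR [505. 143.]
cFL [ 505. -160.]
centre [429.72338271  -8.724407  ]
gripped 63.5 [428.2  -5.  105.2] w 0.173 F [ 0.7 -0.9  5.3]
lifted 64.7 [427.6  -5.  298.7] w 0.17 F [ 0.3 -0.1 -4.6]
66.0 [ 515.1 -324.   299.8] w 0.172 F [ 0.3 -0.9 -3. ]
down 67.8 [ 515.  -325.   115.4] w 0.176 F [ 0.6  0.  -3.4]
70.7 [ 470.1 -270.1  418.3] w 0.999 F [-0.2 -0.4  0. ]
```

View pics/w7.png

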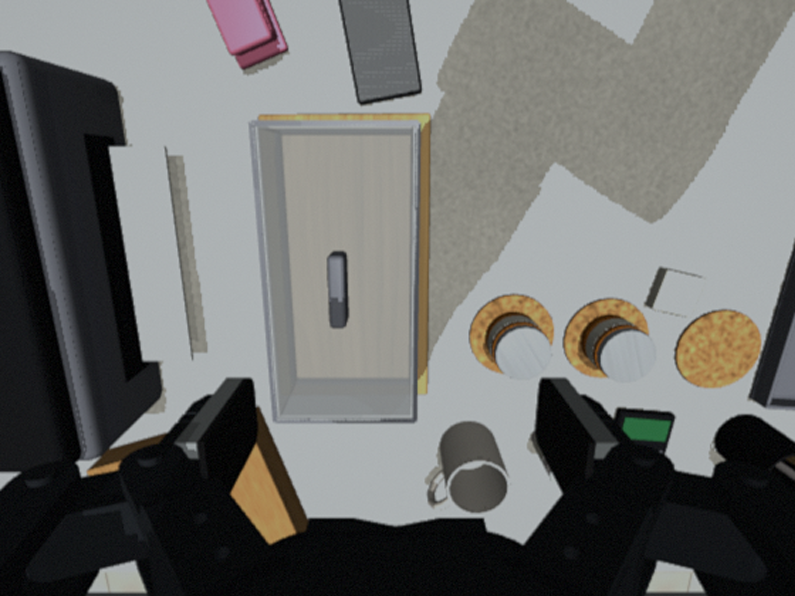

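```bash
python3 - <<'E'
from h import *
import pickle
f=pickle.load(open("w7.pkl","rb"))
P=np.array([fixed(f,(u/1.42,v/1.42),110)[:2] for u,v in [(251,124),(424,124),(416,421),(274,421)]]); print(P.round(),P.mean(0).round(1))
for l,u,v,z in [("cap1",523,353,66),("cap2",626,356,66),("coA",511,334,6),("coB",606,338,6)]: print(l,fixed(f,(u/1.42,v/1.42),z).round()[:2])
save(cams.grab_frame("side"),"side1.png",scale=1.42)
E
```

```text
[[ 365. -401.]
 [ 365. -246.]
 [ 665. -249.]
 [ 665. -402.]] [ 515.  -324.6]
cap1 [ 604. -127.]
cap2 [608. -11.]
coA [ 603. -127.]
coB [608.  -7.]
```

View pics/side1.png

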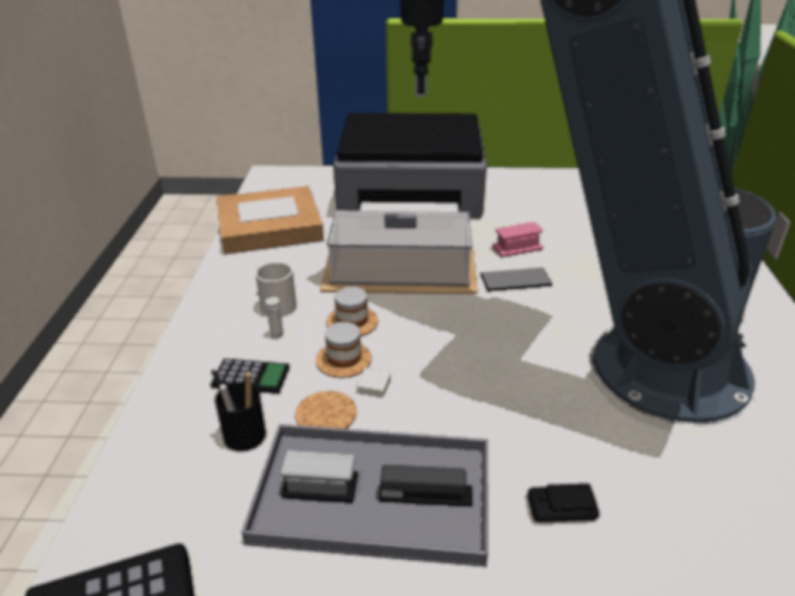

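The side view shows everything in place: punch (318,475) and stapler (425,485) in the tray, jars at (350,308) and (343,345) on coasters, and the cover on the board at (400,250). Handing in.

```bash
python3 -c "
from h import *
env.hand_in(); st('in')"
```

```text
the job is handed in; nothing more can be done
the job is handed in; nothing more can be done
```

The job is handed in, finished at about 71 s on the robot's clock; no verdict was reported. This start had no tape dispenser and only two jars.

- **Order of work:** I put the stapler and hole punch in the tray, then set the cover aside crosswise. The jars went on coasters A and B (coaster C stays empty), and the cover went back over the board.
- **Knocked jar:** one jar moved about 30 mm between my first look and lifting the cover. I measured it again before gripping it.
- **Cover check:** its centre measured (515, -325) mm against the board's (515.5, -326) mm, with almost no turn.
- **Jar check:** both measured within about 4 mm of their coaster centres.
- **Tray and bystanders:** the last side picture shows stapler and punch standing on their bases in the tray. The bystanders visible in it look unmoved, though I did not measure them.

No check failed or disagreed.

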